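Oil a bread roll and hold it up in the serving tongs

TASK

Give the bread roll a spray of oil first: press the red cap of the oil sprayer right down and let it come up again. Then take the serving tongs by their black grips, close their red tips on the roll, lift it straight up from its round wooden board and finish while still holding it there, still, in the tongs, at least 10 cm above the board. Touch the roll only with the tongs, and leave the mug, the pepper jar and the tin where they are.

Things in the scene. Friction and masses are not known exactly. Their poses are not given: they have to be found in the camera images.
- serving_round: round dark wooden board, 130 mm across, 15 mm thick, fixed to the worktop; origin at the centre of its underside. Its +y axis points roughly to the sprayer.
- roll: small golden bread roll with a pale cross cut in its top, 54 mm across, 43 mm tall, widest from 15 to 27 mm above its underside, about 45 g; lies loose near the middle of the round board; origin at the centre of its underside, z up.
- roll_center (a point): middle of the roll, on its axis, 21 mm above its underside.
- sprayer: green glass oil sprayer on a black rubber foot, 64 mm across the foot, 159 mm tall with its cap, fixed to the worktop about 125 mm to the left (+y) of the round board's centre; origin at the centre of its underside; its -x axis points from the spout to the board.
- cap_top (a point): centre of the flat top of the sprayer's red cap (34 mm across, 20 mm tall); 159 mm above the worktop when the cap is up; moves with the cap.
- spray_cap (a joint): how far the cap is pressed down: 0 = up, 0.008 = right down. A spring pushes it up: 1.5 N at the start of travel, 6 N when right down.
- tongs: steel serving tongs, black grip sleeves, cupped red tips, lying on edge on the worktop, tips roughly to the left (+y); 227 mm long, 28 mm tall, 115 g. Origin midway between the sleeves, at the underside; x points to the tips, z up; hinges at x = -85 mm (end loop at -109), tips end at x = +118. A spring holds the arms open; geared to move alike.
- tongs_grip (a point): the place to grip: midway between the black sleeves, half way up (14 mm over the tongs' underside). Sleeves run 26 mm either way along x, 28 mm tall. Outer width here 62 mm open (68 at the sleeves' tip end), 40 mm (faces parallel) closed on the roll; the squeeze takes 5 N a side at first, 10 N a side at 40 mm.
- tongs_tips (a point): the place for the roll's middle: midway between the tips, 95 mm ahead of the grip point along the tongs' x, 14 mm over their underside. Gap inside the tips 100 mm when open; each mm off the sleeves' width takes about 2.1 mm off it. Tips are 28 mm tall.
- tongs_left: the tongs' arm at +y (of the tongs) with sleeve and tip; origin on its hinge, at the underside.
- tongs_right: the tongs' arm at -y (of the tongs) with sleeve and tip; origin on its hinge, at the underside.
- mug: cream mug, 83 x 116 mm, 94 mm tall, loose bystander; origin at the centre of its underside.
- pepper: small pepper jar with a white lid, 41 mm across, 105 mm tall, loose bystander; origin at the centre of its underside.
- tin: red tin, 75 mm across, 110 mm tall, loose bystander; origin at the centre of its underside.
Things that resemble listed ones, but are neither listed nor needed, are in the scene too. What is shaped like the roll but blue or green is not meant.

How it is judged (in metres and radians):
On the way, in this order (a step that is already met when the one before it is completed fails the run):
1. the sprayer's cap is pressed down (5 mm or more of its 8 mm) (value of joint spray_cap above 0.005 m), for 0.1 s.
2. the cap has come up again (value of joint spray_cap below 0.002 m), for 0.1 s.
3. the tongs are gripped and off the worktop (height (world z) of tongs above 0.008 m and contact force between the fingers and tongs above 1 N), for 0.2 s.
At the end, for the whole second after the job is handed in: the gripper holds the tongs, both tips press on the roll (over 0.3 N each, its middle 60 to 130 mm ahead of the tongs' origin); the roll's middle is over 125 mm above the worktop, within 100 mm sideways of the board's centre, under 40 mm/s, carried by the tongs alone; the cap is up (height (world z) of roll_center above 0.125 m and horizontal distance between roll_center and serving_round below 0.1 m and height (world z) of tongs above 0.05 m and contact force between each of tongs_left, tongs_right and roll above 0.3 N and x of roll_center in the frame of tongs between 0.06 and 0.13 m and contact force between the fingers and tongs above 1 N and contact force between the fingers and roll below 0.3 N and contact force between each of serving_round, sprayer and roll below 0.1 N and linear speed of roll below 0.04 m/s and value of joint spray_cap below 0.002 m); the arm keeps its last pose, push and grip.
It fails at once if the hand or arm touches the roll (contact force between any of the fingers, the arm and roll above 0.5 N).
It fails at once if the mug, the pepper jar or the tin is moved by more than 3 cm (distance of any of mug, pepper, tin from where it was at the start of the episode above 0.03 m).
It also fails if it takes over 58 s, if anything falls off the work surface, if the arm or the gripper's body presses on something with over 40 N, if the wrist force passes 120 N, or if a joint passes its speed limit or range.

ROBOT

A 6-joint arm with a two-finger parallel gripper is mounted at the origin on a cart in front of the work surface, level with it; the furniture and walls round the work are solid. World frame = base frame: x ahead of the robot, y to its left, z up, the work surface at z = 0. Lengths are in mm, angles in rad, forces in N, time in s.
With the tool pointing down it reaches from about 200 to 875 mm from the base axis. Payload 3.4 kg.
Tool frame: the origin (TCP) lies between the finger pads; the fingertips stand 11 mm ahead of it and the grasp point (between the pads) lies 8 mm behind it; z points along the fingers, y is the line along which they close (so a half turn about z gives the same grasp; the last joint's range is limited). The gripper opens to 94 mm and grips with 3 to 60 N. Pads are 16 mm wide; open, the fingers measure 119 mm over their backs; the gripper's body (75 mm by 177 mm) begins 78 mm behind the grasp point.
Start: joints at [1.029, 0.276, 1.505, -0, 1.361, -0.121], TCP at [234.903, 524.867, 216.493] pointing down, gripper open.
Joint ranges: [-2.89, 2.89], [-0.75, 2.08], [0.22, 2.7], [-1.18, 4.32], [0.11, 2.71], [-2.7, 2.7]. Speed limits (rad/s): [2.57, 2.57, 3.14, 3.14, 3.14, 3.14].

INTERFACE

Orientations are given as a unit quaternion [w, x, y, z].
In Python, from workcell import bot gives the robot as it stands. Calls block until the motion is done:
- bot.move_pose(position, orientation): joint-space move of the TCP to a pose.
- bot.movel(position, frame=None, v=150, guard=None): straight line of the TCP; frame=None keeps the orientation; v is the mean speed in mm/s. With guard (N) it stops when the force on the tool has changed by that much, and returns True; else False.
- bot.movej(angles): joint-space move.
- bot.grip(opening): finger opening in mm; the grip force is fixed at half the most; returns when the fingers have stopped.
- bot.sleep(seconds).
- bot.inverse_kinematics(position, orientation): joint angles nearest the present ones, or None.
- bot.state(): the state.
- bot.snapshot(name): name is "scene" or "top"; returns the picture (420x560x3 uint8, red, green, blue); there is no depth.
- bot.get_calibration(name): a dict with "camera_matrix" (3x3 intrinsics, pixels), "D" ([k1, k2, p1, p2, k3] as OpenCV has them; the pictures are not rectified), "T" (4x4, takes a point from camera to world coordinates). Camera axes: x right, y down, z forward; pixel columns grow to the right and rows downward; lengths in mm; the calibration is good to about 2 mm. A picture is of the moment at which its call begins. get_calibration takes no time and is no camera call.
A pose or a line that the arm cannot do raises bot.MotionError and nothing moves.
- bot.hand_in(): hands the job in; it is judged then, once.
The state is a dict: "time": time; "joint_positions": joint angles; "joint_vel": joint speeds; "effort": joint torques, N m; "ee_pos": TCP position; "eef_rot": TCP orientation; "force": force on the tool from outside, world axes, zero at the start; "torque": the same for the moment, N m; "finger_gap": finger opening in mm; "grasp_force": force on a finger pad.
Only numpy, scipy, OpenCV 4.12 (cv2) and the standard library are available. Lean on these libraries where they do the work, as an engineer would, in place of code of your own. Each camera call takes 0.05 s, during which the arm holds its last target. There are 200 camera calls.

## Working session

There is one attempt and no reset: what is moved stays moved. The work goes in short steps, each a Python script; the robot and the scene stay as the last script left them, time stands still between calls to the robot, and variables do not carry over. Pictures are saved under pics/ and viewed, at most 10 in all, crops included, and the job is handed in when it is done.

```bash
mkdir -p pics; ls
python3 - <<'E'
from workcell import bot
import cv2
for n in("scene","top"):
    cv2.imwrite(f"pics/{n}0.png",cv2.cvtColor(bot.snapshot(n),cv2.COLOR_RGB2BGR))
    c=bot.get_calibration(n);print(n,c["camera_matrix"],c["D"],c["T"])
print(bot.state())
E
```

```text
pics
scene [[408.52209511   0.         286.44788793]
 [  0.         408.52209511 204.35589971]
 [  0.           0.           1.        ]] [-0.00574581  0.          0.          0.          0.        ] [[ 9.11201335e-01 -2.20342626e-01  3.48082252e-01 -5.80528765e+01]
 [-4.11449219e-01 -5.28878170e-01  7.42292006e-01 -1.08585737e+03]
 [ 2.05345350e-02 -8.19595638e-01 -5.72574295e-01  9.48029740e+02]
 [ 0.00000000e+00  0.00000000e+00  0.00000000e+00  1.00000000e+00]]
top [[533.49254106   0.         275.43772051]
 [  0.         533.49254106 220.29969561]
 [  0.           0.           1.        ]] [0.0249663 0.        0.        0.        0.       ] [[ 1.62972561e-01 -8.96420376e-01  4.12153434e-01 -2.62584045e+02]
 [-9.86608145e-01 -1.45249686e-01  7.42084749e-02 -1.26258697e+02]
 [-6.65683205e-03 -4.18727880e-01 -9.08087358e-01  1.66779529e+03]
 [ 0.00000000e+00  0.00000000e+00  0.00000000e+00  1.00000000e+00]]
{'time': 0.1, 'joint_positions': array([ 1.02900664e+00,  2.76476903e-01,  1.50595452e+00,  1.35670502e-06,
        1.36069738e+00, -1.20986425e-01]), 'joint_vel': array([ 1.19823835e-03, -2.90384136e-03, -2.24549216e-03, -8.30842510e-04,
       -9.85226954e-05, -3.99401728e-04]), 'effort': array([ 2.96154227e-03, -4.05456913e+01, -2.37781209e+01,  7.06037949e-02,
        2.99875473e-02, -6.57820397e-05]), 'ee_pos': array([234.63682845, 524.43272748, 215.74323546]), 'eef_rot': array([-2.50524795e-04,  2.08852766e-01,  9.77946794e-01, -7.26069033e-04]), 'force': array([-0.11636687, -0.12785765,  0.12078107]), 'torque': array([ 0.02951947, -0.05280235,  0.01851724]), 'grasp_force': 0.0, 'finger_gap': 94.16677544158851}
```

View pics/scene0.png

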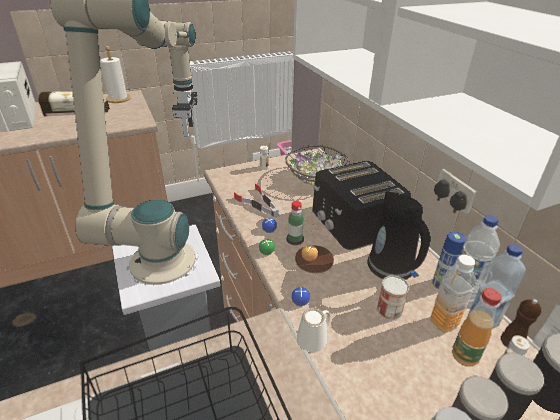

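View pics/top0.png

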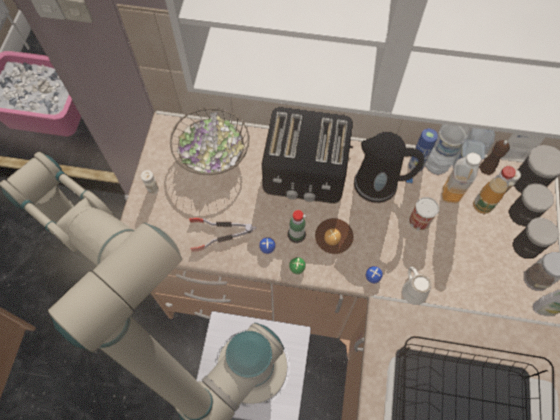

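The top view shows the tongs with red tips at about (195,220) and (195,248) and the hinge at (250,229). The sprayer cap is at (298,215) and the roll at (333,237). The blue and green balls at (267,245), (297,265) and (375,274) are decoys. In the scene view the cap is at (297,205), the roll at (310,254) and the red tips at (238,196) and (257,187).

```bash
cat > h.py <<'E'
from workcell import bot
import numpy as np, cv2
def ray(n,px):
    c=bot.get_calibration(n);T=np.array(c["T"])
    u=cv2.undistortPoints(np.array([[px]],float),np.array(c["camera_matrix"]),np.array(c["D"]))[0,0]
    d=T[:3,:3]@[u[0],u[1],1];return T[:3,3],d/np.linalg.norm(d)
def plane(n,px,z):
    o,d=ray(n,px);return o+d*(z-o[2])/d[2]
def tri(p1,p2):
    (a,u),(b,v)=ray("scene",p1),ray("top",p2)
    s=np.linalg.lstsq(np.c_[u,-v],b-a,rcond=None)[0]
    P,Q=a+u*s[0],b+v*s[1];return (P+Q)/2,np.linalg.norm(P-Q)
def blobs(img,box,lo,hi,amin=8):
    x0,y0,x1,y1=box;h=cv2.cvtColor(img,cv2.COLOR_RGB2HSV)
    if lo[0]<0: h[...,0]=(h[...,0].astype(int)+20)%180;lo=(lo[0]+20,*lo[1:]);hi=(hi[0]+20,*hi[1:])
    m=np.zeros(img.shape[:2],np.uint8);m[y0:y1,x0:x1]=cv2.inRange(h,lo,hi)[y0:y1,x0:x1]
    n,l,s,c=cv2.connectedComponentsWithStats(m)
    return [(c[i].round(1).tolist(),s[i].tolist()) for i in range(1,n) if s[i][4]>=amin]
E
python3 - <<'E'
from h import *
S,T=bot.snapshot("scene"),bot.snapshot("top")
red=((-8,130,60),(8,255,255));gold=((9,120,110),(28,255,255));blk=((0,0,0),(180,255,60))
for n,i,b in(("scene",S,(225,175,310,275)),("top",T,(180,200,360,255))):
    print(n,"red",blobs(i,b,*red));print(n,"gold",blobs(i,b,*gold,20))
print("blk scene",blobs(S,(225,175,285,220),*blk));print("blk top",blobs(T,(180,212,258,255),*blk))
f=lambda i,b,k:cv2.resize(cv2.cvtColor(i[b[1]:b[3],b[0]:b[2]],cv2.COLOR_RGB2BGR),None,fx=k,fy=k,interpolation=cv2.INTER_CUBIC)
a,b=f(T,(180,195,380,295),4),f(S,(225,175,425,225),4)
cv2.imwrite("pics/c1.png",np.vstack([a,b]))
E
```

```text
scene red [([257.7, 187.7], [255, 184, 6, 10, 33]), ([237.3, 196.6], [234, 192, 8, 10, 40]), ([295.8, 204.8], [292, 201, 10, 10, 71])]
scene gold [([305.8, 252.9], [302, 245, 8, 16, 99])]
top red [([297.5, 215.0], [293, 210, 10, 11, 85]), ([195.9, 219.3], [190, 218, 13, 4, 31])]
top gold [([332.4, 236.8], [324, 228, 18, 17, 188])]
blk scene [([265.7, 199.0], [263, 195, 7, 9, 18]), ([252.7, 203.0], [252, 200, 3, 7, 11]), ([258.2, 205.9], [256, 202, 5, 8, 18])]
blk top []
```

View pics/c1.png

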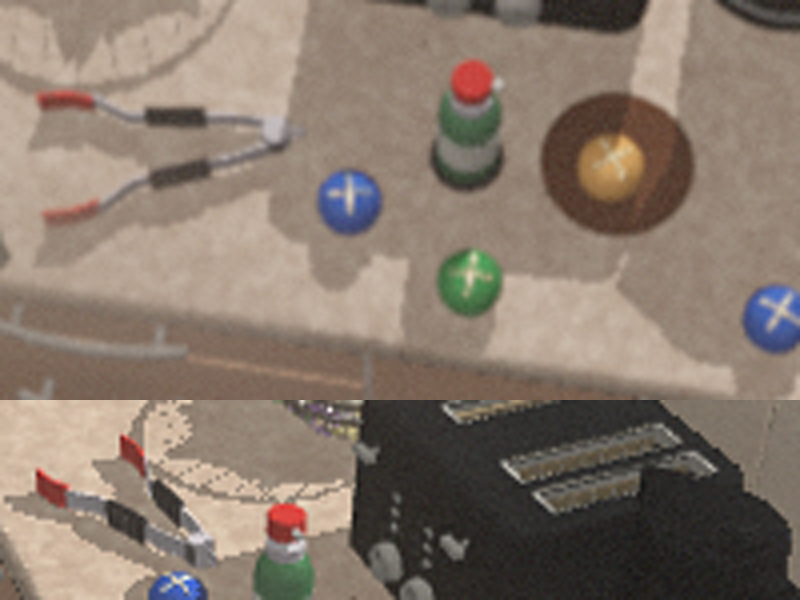

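Close up, the top-view sleeve centres are at full-picture (223.8,224.2) and (225,238.5), the tips at (196.5,220) and (197.8,248), and the hinge at (248.8,227.5). In the scene view the sleeves are at (266.2,198.7) and (256.5,204.8). Nothing overlaps the cap or the roll.

Run:
```python
from h import *
np.set_printoptions(precision=1,suppress=True)
r=lambda k,s,t:print(k,*tri(s,t))
r("cap",(295.8,204.8),(297.5,215)); r("tipL(far)",(257.7,187.7),(196.5,220)); r("tipR",(237.3,196.6),(197.8,248))
r("slv far",(266.2,198.7),(223.8,224.2)); r("slv near",(256.5,204.8),(225,238.5)); r("roll",(310,254),(332.6,236.8))
for k,p,z in(("capmid",(297.5,215),150),("tipA",(196.5,220),18),("tipB",(197.8,248),18),("sA",(223.8,224.2),20),("sB",(225,238.5),20),("hinge",(248.8,227.5),20),
 ("roll",(332.6,236.8),40),("board",(180+618/4,195+164/4),12),("blue1",(267.3,245.5),25),("green",(297.5,265.5),25),("blue2",(374.5,274),25),("mug",(417,290),60),("tin",(422,215),60),("kettle",(377,185),30),("toaster r",(345,200),20),("toaster fl",(265,188),60),("toaster fr",(340,200),60)):
    print(k,plane("top",p,z))
```

```text
cap [454.7 -67.8 151.5] 0.28001300464036427
tipL(far) [443.7 273.6  20.8] 1.1817532798387194
tipR [345.  247.1  17.9] 0.4946476517368907
slv far [442.6 178.   24.7] 3.179382665551187
slv near [395.7 165.   15.7] 3.6028303729684663
roll [ 452.8 -190.3   29.3] 1.7892567387111211
capmid [455.5 -67.8 150. ]
tipA [444.3 274.3  18. ]
tipB [344.8 247.   18. ]
sA [442.9 178.9  20. ]
sB [392.  164.3  20. ]
hinge [444.4  92.9  20. ]
roll [ 447.2 -189.8   40. ]
board [ 463.3 -196.8   12. ]
blue1 [387.8  19.6  25. ]
green [334.4 -89.5  25. ]
blue2 [ 345.6 -339.3   25. ]
mug [ 301.6 -469.6   60. ]
tin [ 564.1 -472.2   60. ]
kettle [ 670.7 -319.1   30. ]
toaster r [ 600.  -216.4   20. ]
toaster fl [581.3  60.1  60. ]
toaster fr [ 576.4 -197.6   60. ]
```

```bash
cat >> h.py <<'E'
def q(phi):  # tool down, closing axis at world yaw phi (deg)
    from scipy.spatial.transform import Rotation as R
    y=np.array([np.cos(np.radians(phi)),np.sin(np.radians(phi)),0]);z=np.array([0,0,-1.]);x=np.cross(y,z)
    return R.from_matrix(np.c_[x,y,z]).as_quat(scalar_first=True)
def show(k=""):
    s=bot.state();print(k,round(s["time"],2),"p",s["ee_pos"].round(1),"f",s["force"].round(1),"gap",round(s["finger_gap"],1),"gf",round(s["grasp_force"],1))
E
python3 - <<'E'
from h import *
print("basket",tri((318,162),(210,142)), bot.inverse_kinematics([417.5,172,14],q(16)), bot.inverse_kinematics([449,-285,30],q(0)))
bot.grip(0)
bot.move_pose([457,-68,260],q(0)); show()
print(bot.movel([457,-68,178],v=120,guard=10)); show()
hit=bot.movel([457,-68,160],v=25,guard=9.5);show(hit)
bot.sleep(.2);show()
bot.movel([457,-68,200],v=80);show();bot.sleep(.2);show()
E
```

```text
basket (array([725.50535899, 279.89416233,  79.27839585]), np.float64(8.205080177453937)) [ 2.36480571e-01  3.13064461e-01  2.05135414e+00 -4.44089210e-16
  7.77174052e-01 -4.27721096e-02] [-6.96445514e-01  3.85703627e-01  1.86217213e+00 -4.44089210e-16
  8.93716894e-01 -6.96445514e-01]
 3.88 p [457.2 -67.3 260. ] f [-0.5  0.1  0.4] gap 0.5 gf 0.0
False
 4.72 p [457.6 -68.  178.5] f [0.1 0.7 0.8] gap 0.3 gf 0.0
True 5.36 p [457.4 -68.1 162.4] f [-1.6  0.6  5.7] gap 0.5 gf 2.9
 5.56 p [457.4 -68.1 162.4] f [-0.3  0.   6.2] gap 0.2 gf 2.9
 6.18 p [456.6 -67.9 199.5] f [-0.3 -1.2 -0.6] gap 0.3 gf 0.0
 6.38 p [456.6 -67.9 199.3] f [-0.1  0.4 -0.1] gap 0.3 gf 0.0
```

Run:
```python
from h import *
bot.movel([456.6,-68,230],v=150)
bot.move_pose([417.5,172,130],q(16)); bot.grip(94); show()
cv2.imwrite("pics/pre.png",cv2.resize(cv2.cvtColor(np.hstack([bot.snapshot("scene")[130:260,200:330],bot.snapshot("top")[170:300,140:270]]),cv2.COLOR_RGB2BGR),None,fx=3,fy=3,interpolation=cv2.INTER_CUBIC))
```

```text
9.21 p [417.5 172.  130. ] f [ 0.3 -0.1 -0.6] gap 93.9 gf 0.0
```

View pics/pre.png

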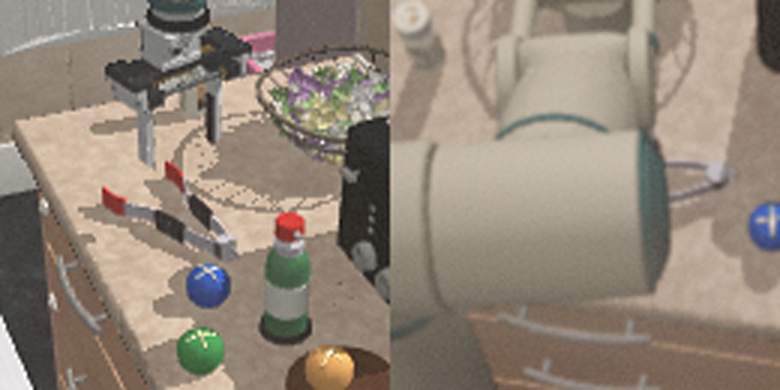

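The gripper straddles the tongs as planned, with the fingertips at about (147,165) and (215,140) in the crop above the sleeves. I'll go down with a guard.

Run:
```python
from h import *
print(bot.movel([417.5,172,15],v=90,guard=6)); show()
bot.grip(52); show(); bot.sleep(.2)
bot.movel([417.5,172,75],v=60); bot.sleep(.3); show()
cv2.imwrite("pics/lift.png",cv2.resize(cv2.cvtColor(np.hstack([bot.snapshot("scene")[130:260,200:330],bot.snapshot("top")[170:300,140:270]]),cv2.COLOR_RGB2BGR),None,fx=3,fy=3,interpolation=cv2.INTER_CUBIC))
```

```text
False
 10.73 p [418.  172.1  15.4] f [-0.1 -0.1 -0.2] gap 93.6 gf 0.0
 11.53 p [418.1 172.2  15.2] f [0.5 0.3 2.5] gap 52.1 gf 7.5
 13.18 p [417.4 172.   74.8] f [ 0.1  0.2 -1.2] gap 52.3 gf 6.7
```

View pics/lift.png

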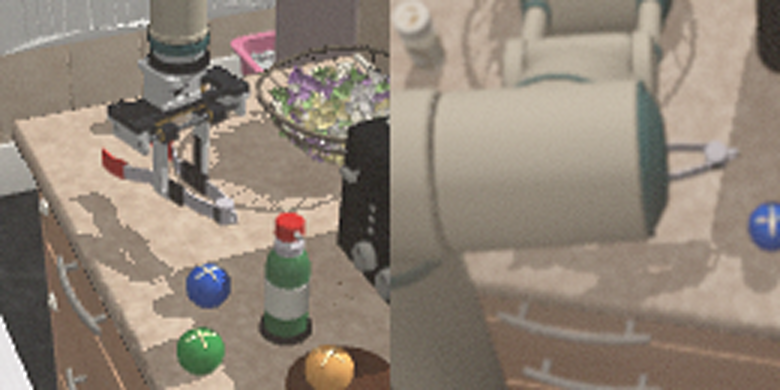

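Run:
```python
from h import *
print(plane("top",(248.3,220.7),80),tri((275.7,200),(248.3,220.7)))
bot.movel([417.5,172,240],v=120)
bot.movel([449,-285,240],q(0),v=120)
bot.movel([449,-285,120],v=100); bot.sleep(.3); show()
S,T=bot.snapshot("scene"),bot.snapshot("top")
f=lambda i,b:cv2.resize(cv2.cvtColor(i[b[1]:b[3],b[0]:b[2]],cv2.COLOR_RGB2BGR),None,fx=4,fy=4,interpolation=cv2.INTER_CUBIC)
cv2.imwrite("pics/hov.png",np.hstack([f(S,(270,190,370,330)),f(T,(290,180,390,320))]))
red=((-8,130,60),(8,255,255));gold=((9,120,110),(28,255,255))
for i,b in((S,(270,190,370,300)),(T,(290,190,400,280))): print("red",blobs(i,b,*red));print("gold",blobs(i,b,*gold,20))
```

```text
[442.41691313  91.05672882  80.        ] (array([447.60116665,  92.17432769,  71.39396813]), np.float64(2.5047861377240777))
 20.43 p [ 449.1 -285.1  120.3] f [-0.2 -0.2 -1.4] gap 52.2 gf 6.7
red [([295.7, 204.8], [292, 201, 9, 10, 70]), ([298.0, 236.9], [295, 230, 9, 14, 58])]
gold [([307.4, 254.2], [302, 247, 14, 14, 129])]
red [([334.3, 239.8], [327, 237, 16, 6, 59])]
gold [([328.2, 237.7], [324, 229, 14, 16, 74]), ([337.1, 233.0], [332, 228, 10, 11, 56])]
```

View pics/hov.png

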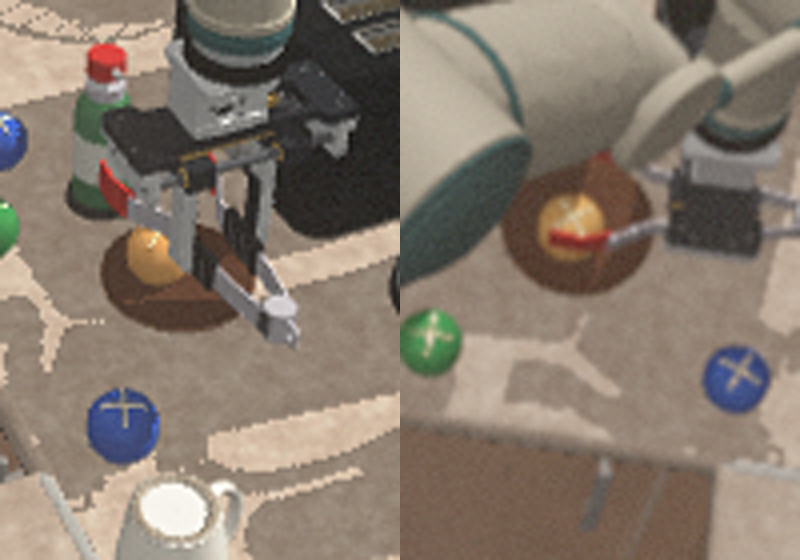

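The near red tip shows at scene (298,237) and top (334,240), and the far tip only peeks out, at about (341,219) in the top view. The roll is still in the middle of its board. Now to check the tip positions against the roll.

Run:
```python
from h import *
np.set_printoptions(precision=1,suppress=True)
print(tri((298,236.9),(334.3,239.8)))
for z in(118,122): print(plane("top",(334.3,239.8),z),plane("top",(327,239.8),z),plane("top",(343,238.5),z),plane("top",(341,219),z))
for p in ((324,236.8),(342,236.8),(333,228),(333,245.5)): print(plane("top",p,36))
print("roll scene",plane("scene",(309,253),36))
```

```text
(array([ 403.2, -193.1,  121.5]), np.float64(1.550332891378634))
[ 403.8 -193.2  118. ] [ 400.2 -170.6  118. ] [ 412.6 -219.7  118. ] [ 478.9 -205.9  118. ]
[ 402.1 -193.   122. ] [ 398.4 -170.5  122. ] [ 410.9 -219.4  122. ] [ 477.  -205.7  122. ]
[ 444.3 -161.8   36. ]
[ 453.9 -220.7   36. ]
[ 480.8 -187.5   36. ]
[ 418.2 -194.9   36. ]
roll scene [ 449.3 -190.8   36. ]
```

Run:
```python
from h import *
print(bot.movel([449.5,-283,36],v=60,guard=5)); show()
for g in (46,42,40,38):
    bot.grip(g); show(g)
S,T=bot.snapshot("scene"),bot.snapshot("top")
f=lambda i,b:cv2.resize(cv2.cvtColor(i[b[1]:b[3],b[0]:b[2]],cv2.COLOR_RGB2BGR),None,fx=4,fy=4,interpolation=cv2.INTER_CUBIC)
cv2.imwrite("pics/cl.png",np.hstack([f(S,(270,190,370,310)),f(T,(290,180,390,300))]))
```

```text
False
 22.07 p [ 449.8 -283.2   36.4] f [-0.8 -0.1 -1.3] gap 52.0 gf 6.7
46 22.42 p [ 449.6 -283.    36.1] f [-0.2  0.6 -1.6] gap 46.0 gf 8.2
42 22.73 p [ 449.6 -283.    36. ] f [ 0.2 -0.6 -1.3] gap 42.5 gf 9.5
40 22.98 p [ 449.5 -283.    36. ] f [-0.8  0.1 -1. ] gap 40.1 gf 10.0
38 23.24 p [ 449.5 -283.    36. ] f [-0.1  0.5 -1.2] gap 38.4 gf 11.9
```

View pics/cl.png

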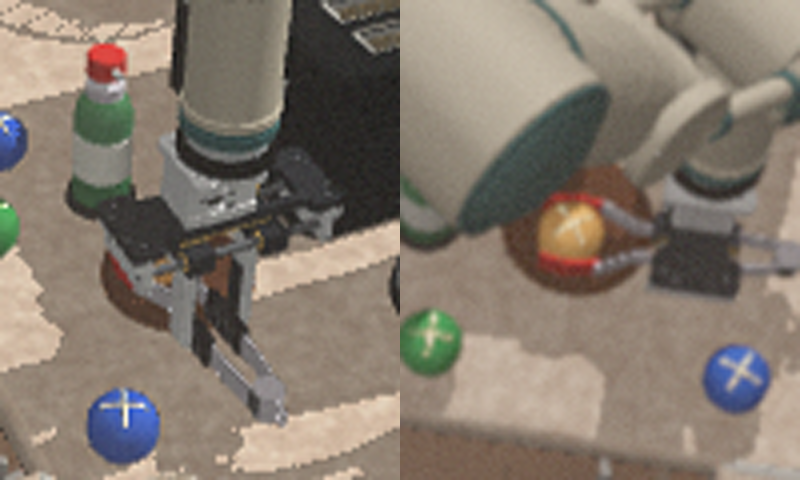

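The red tips sit on either side of the roll's middle. I'll squeeze a bit more and lift.

Run:
```python
from h import *
bot.grip(34); show()
bot.movel([449.5,-283,70],v=40); show()
bot.movel([449.5,-283,155],v=50); bot.sleep(.8); show()
S,T=bot.snapshot("scene"),bot.snapshot("top")
f=lambda i,b:cv2.resize(cv2.cvtColor(i[b[1]:b[3],b[0]:b[2]],cv2.COLOR_RGB2BGR),None,fx=4,fy=4,interpolation=cv2.INTER_CUBIC)
cv2.imwrite("pics/up.png",np.hstack([f(S,(270,170,370,290)),f(T,(290,160,390,280))]))
```

```text
23.56 p [ 449.4 -283.    36. ] f [-0.4  0.2 -0.6] gap 37.9 gf 29.7
 24.56 p [ 449.3 -282.9   69.8] f [ 0.2 -1.  -2.6] gap 37.8 gf 29.7
 27.21 p [ 449.5 -283.   155. ] f [-0.8  0.1 -1.9] gap 38.1 gf 29.7
```

View pics/up.png

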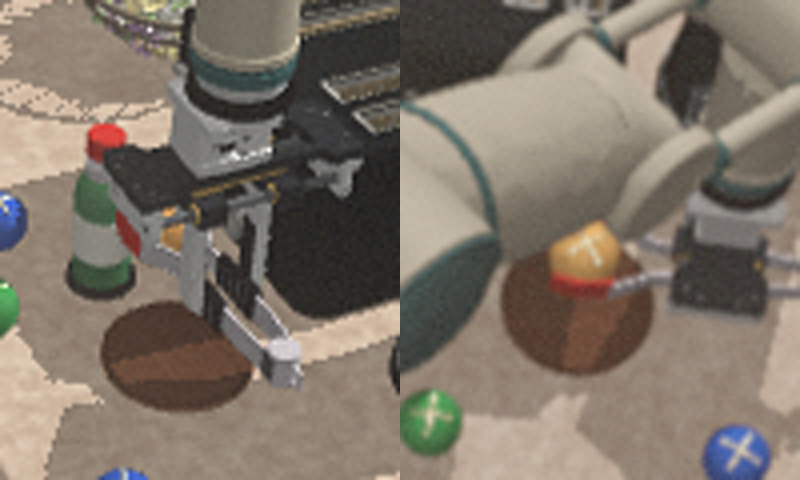

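The board is empty and the roll is held between the tips at about 155 mm, well above 125 mm. The hold is steady and the cap is up, so I'll hand in.

Run:
```python
from h import *
bot.sleep(.3); show(); print(bot.hand_in())
```

```text
27.61 p [ 449.5 -283.   155. ] f [ 0.8 -0.5 -1.2] gap 37.7 gf 29.7
the job is handed in; nothing more can be done
None
```

I pressed the sprayer cap about 7.6 mm down and let it come up, then lifted the roll in the tongs and held it still with its underside about 12 cm above the board; the job was handed in at 27.6 s, and no verdict was returned.

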